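Pack a foil-wrapped roll in its take-away carton and tuck the lid shut

ROBOT

A 6-joint arm with a two-finger parallel gripper is mounted at the origin on a cart in front of the work surface, level with it; the furniture and walls round the work are solid. World frame = base frame: x ahead of the robot, y to its left, z up, the work surface at z = 0. Lengths are in mm, angles in rad, forces in N, time in s.
With the tool pointing down it reaches from about 300 to 775 mm from the base axis. Payload 14.6 kg.
Tool frame: the origin (TCP) lies between the finger pads; the fingertips stand ahead of it and the grasp point (between the pads) lies 11 mm behind it (manip.finger_overhang is the z of the fingertips in the tool frame, in mm); z points along the fingers, y is the line along which they close (so a half turn about z gives the same grasp; the last joint's range is limited). The gripper opens to 94 mm and grips with 3 to 60 N. Pads are 16 mm wide; open, the fingers measure 119 mm over their backs; the gripper's body (75 mm by 177 mm) begins 78 mm behind the grasp point.
Start: joints at [-1.345, 0.3, 1.521, -0, 1.321, -0.067], TCP at [158.742, -526.583, 177.146] pointing down, gripper open.
Joint ranges: [-3.03, 3.03], [-0.79, 2.21], [0.23, 2.52], [-1.04, 4.18], [0, 3.07], [-2.55, 2.55]. Speed limits (rad/s): [2.22, 2.22, 2.57, 3.14, 3.14, 3.14].

INTERFACE

Orientations are given as [roll, pitch, yaw] about the fixed x, y, z axes, in that order (R = Rz(yaw) Ry(pitch) Rx(roll)).
In Python, from cell import manip gives the robot as it stands.
- The arm moves only by the tool jog_arm, never from a script. Its argument "series" is a list of rows, each a list of 7 numbers: the shift along the world's x, y, z as a fraction of full scale, then the turn, a rotation vector about the world's x, y, z as a fraction of full scale, then the closure, from 0 (fully open) to 1 (shut). In form: [[dx, dy, dz, wx, wy, wz, fingers], ...]. A call has 1 to 8 rows; each row is the pose to reach, as a shift and turn from the pose commanded when the call began; what a row does not reach only later rows make up. Full scale, the value 1, is 120 mm for a shift and 90 degrees for a turn. A row lasts 1/12 s, in which the tool goes at most 41.7 mm and 7.16 degrees, less where a joint would pass 70% of its speed; a pose out of reach is approached as far as the arm can. A call with a number of a shift or a turn outside -1 to 1 is refused whole. A call with a gripper value outside its range is refused whole. The fingers move at their own pace and stop on an object; "grip_force" is the grip in N (left out, the last holds). Time passes only in rows, so rows that repeat a pose let the fingers close. It gives the time, the measured TCP pose, the force, the opening and the grip force at its end, in the units of the state.
- manip.read_state(): the state, without advancing time (a new reading comes with each control period).
- manip.camera(name): name is "scene" or "top"; returns a dict with "frame" (400x640x3 uint8, red, green, blue), "vfov" (degrees; the focal length in pixels is half the picture's height over the tangent of half this angle, whatever the lens; pixels are square), "cx", "cy" (the principal point, pixels), "R" (3x3) and "t" (3): a world point X has camera coordinates R X + t. Camera axes: x right, y down, z forward; pixel columns grow to the right and rows downward; lengths in mm; the calibration is good to about 2 mm. A picture is of the moment at which its call begins. There is no depth.
- manip.sign_off(): hands the job in; it is judged then, once.
The state is a dict: "clock": time; "joints": joint angles; "qd": joint speeds; "effort": joint torques, N m; "eef_pos": TCP position; "eef_rot": TCP orientation; "wrist_force": force on the tool from outside, world axes, zero at the start; "moment": the same for the moment, N m; "finger_gap": finger opening in mm; "finger_force": force on a finger pad.
Only numpy, scipy, OpenCV 4.12 (cv2) and the standard library are available. Lean on these libraries where they do the work, as an engineer would, in place of code of your own. Each camera call takes 0.05 s, during which the arm holds its last target. There are 200 camera calls.

TASK

Pack the order: lay the foil-wrapped roll that is on the counter lengthwise in the open take-away carton, without dropping it, and fold the carton's tuck flap square to the lid (up to about 15 degrees past square is as good). Then fold the lid all the way down so that the flap goes in behind the front wall and the carton is shut; do not crush the board, and leave the other things on the counter where they are.

Things in the scene. Friction and masses are not known exactly. Their poses are not given: they have to be found in the camera images.
- carton: brown board take-away carton fixed on the counter, 131 deep x 218 wide x 50 mm high to the rim, board 3 mm, inside 125 x 212 mm, inner floor 3 mm above the counter. Origin: centre of its underside. x points from the front wall to the back wall (lid hinge), y along its length, z up. Front wall's inner face at x = -62.5 mm, with a thumb notch 56 x 12 mm deep in the middle of its rim.
- carton_hinge (a point): middle of the lid's crease, on the carton's back rim: 63.5 mm behind the carton's origin (+x) and 50 mm above the counter. The lid turns about the line through it along the carton's y.
- lid (a joint): angle of the carton's lid, rad: 0 = shut, level on the rim; pi/2 = upright; starts leaning back, 1.8 to 1.95; stop at 2.0. A stiff crease: it stays where it is left, about 2.5 N at its free edge turns it. Plain board 214 mm wide, 3 mm thick (its underside on the hinge line), 118.5 mm from hinge to the flap's crease; no handle, push its outer face or free edge.
- lid_edge (a point): middle of the crease between lid and tuck flap, 118.5 mm from the lid's hinge, in the middle of the board's thickness
- flap (a joint): fold of the tuck flap, rad: 0 = in line with the lid; pi/2 = square to it, pointing to the lid's inner side (down when shut); range 0 to 2.1, starts at 0.35 to 0.8. A light crease: it stays where left, about 1 N folds it and the stiffer lid stays. It meets the front wall: under about 1.4 rad its edge catches on the rim or lands outside; from 1.5 to 1.85 it slips in, 6 mm behind the wall.
- flap_tip (a point): middle of the tuck flap's free edge. The flap is 200 mm wide, 26 mm from crease to free edge, 3 mm thick.
- roll: the roll to be packed: a foil-wrapped rice roll lying on the counter, silvery white, 190 mm long, 46 mm wide, 41 mm high, 0.18 to 0.36 kg. Origin: centre of its underside as it first lies; its y runs along its length. Grasp it across its 44 mm. (Two more such rolls lie on the lower red board at the left, out of the work; leave them.)
- roll_center (a point): middle of the roll to be packed, on its long axis, 20.5 mm above what it lies on
- sauce_bowl: white bowl of yellow sauce, 155 mm across, 44 mm high; leave it. Origin: centre of its underside
- timer: cream kitchen timer, 78 x 68 x 84 mm high; leave it. Origin: centre of its underside
- pale_dish: small pale dip dish, 70 mm across, 19 mm high; leave it. Origin: centre of its underside
- dark_dish: small dark dip dish, 70 mm across, 19 mm high; leave it. Origin: centre of its underside
- tape: roll of tape lying flat, 96 mm across, 25 mm high; leave it. Origin: centre of its underside

How it is judged (in metres and radians):
On the way:
1. the roll lies in the carton and the flap is folded square to the lid (1.4 to 2.0 rad) while the lid is still well up (over 0.4 rad) (x of roll_center in the frame of carton between -0.046 and 0.046 m and y of roll_center in the frame of carton between -0.016 and 0.016 m and z of roll_center in the frame of carton between 0.012 and 0.034 m and angle between the y axis of roll and the y axis of carton, either way round below 0.45 rad and value of joint flap between 1.4 and 2 rad and value of joint lid above 0.4 rad), for 0.1 s.
At the end, for the whole second after the job is handed in: the lid is shut (under 0.06 rad, 7 mm at its front edge), its flap folded 1.35 to 2.05 rad and inside the front wall, and the roll lies lengthwise (within 0.45 rad) on the carton's floor, at rest (x of roll_center in the frame of carton between -0.046 and 0.046 m and y of roll_center in the frame of carton between -0.016 and 0.016 m and z of roll_center in the frame of carton between 0.012 and 0.034 m and angle between the y axis of roll and the y axis of carton, either way round below 0.45 rad and value of joint lid below 0.06 rad and value of joint flap between 1.35 and 2.05 rad and x of flap_tip in the frame of carton above -0.0625 m and z of flap_tip in the frame of carton below 0.036 m and linear speed of roll below 0.02 m/s and velocity of joint lid below 0.05 rad/s); the robot touches nothing.
It fails at once if the roll is let fall (over 0.7 m/s while the fingers do not hold it) (linear speed of roll above 0.7 m/s and contact force between the fingers and roll below 0.3 N).
It fails at once if the carton is pressed with more than 60 N, by the fingers or the arm or with the roll (contact force between any of the arm, the fingers, roll and carton above 60 N).
It fails at once if another thing on the counter is pushed more than 30 mm (distance of any of sauce_bowl, timer, pale_dish, dark_dish, tape from where it was at the start of the episode above 0.03 m).
It also fails if it takes over 61 s, if anything falls off the work surface, if the arm or the gripper's body presses on something with over 40 N, if the wrist force passes 120 N, or if a joint passes its speed limit or range.

## Working session

There is one attempt and no reset: what is moved stays moved. The work goes in short steps, Python scripts to look and compute and a tool call to move; the robot and the scene stay as the last step left them, time stands still between calls to the robot, and variables do not carry over. Pictures are saved under pics/ and viewed, at most 10 in all, crops included, and the job is handed in when it is done.

Besides the shell and the picture viewer there is one more tool, called after "Request:" as name(argument=value, ...), one argument or row to a line, values as JSON. jog_arm: Moves the arm, as the interface text tells. Its arguments: {"type":"object","properties":{"series":{"type":"array"},"grip_force":{"type":"number"}},"required":["series"]}

```bash
ls; mkdir -p pics; python3 - <<'E'
from cell import manip
import cv2,numpy as np
print(manip.read_state(), manip.finger_overhang)
for n in("scene","top"):
    c=manip.camera(n); cv2.imwrite(f"pics/{n}0.png",c["frame"][:,:,::-1])
    print(n,c["vfov"],c["cx"],c["cy"],np.round(c["R"],4).tolist(),np.round(c["t"],1).tolist())
E
```

```text
pics
{'clock': 0.0, 'joints': array([-1.34460219e+00,  3.00496306e-01,  1.52160619e+00,  5.05965722e-07,
        1.32071607e+00, -6.65880362e-02]), 'qd': array([-0.00031741, -0.00041311,  0.00120566, -0.00067093,  0.00033737,
       -0.00093213]), 'effort': array([-1.57579752e-04, -5.31801081e+01, -3.52733588e+01,  7.08321878e-02,
        2.44654709e-02, -7.31837417e-05]), 'eef_pos': array([ 158.67267383, -526.28764074,  176.56191258]), 'eef_rot': array([-3.14036949e+00, -8.20600274e-05,  2.92782000e-01]), 'wrist_force': array([-0.20632034, -0.22017081, -1.08950807]), 'moment': array([ 0.00760067,  0.01636216, -0.00469833]), 'finger_force': 0.0, 'finger_gap': 93.89230319049841} 8.0
scene 51.66164909292601 325.51690977311256 197.73952348692313 [[-0.8472, -0.5312, -0.0072], [-0.3217, 0.5236, -0.7889], [0.4229, -0.666, -0.6145]] [413.0, 186.2, 921.4]
top 57.72180598665116 319.3571840879756 204.6766260562806 [[-0.0035, -0.9998, -0.0205], [-0.9915, 0.0061, -0.1296], [0.1297, 0.0199, -0.9914]] [41.0, 486.6, 910.0]
```

View pics/scene0.png

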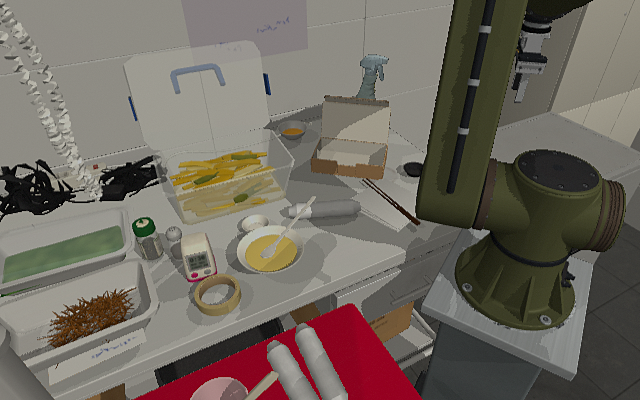

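View pics/top0.png

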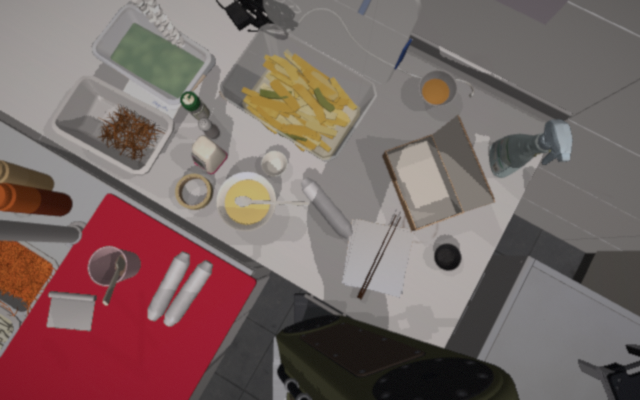

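The scene view shows the open carton at about (348,140), lid up behind it, and the roll at about (322,210). In the top view the roll runs from (308,185) to (345,230). The carton is centred near (425,180), with its lid leaning to the upper right. I'll zoom in for measurements.

```bash
cat > h.py <<'E'
import numpy as np, cv2
from cell import manip
class Cam:
    def __init__(s,n):
        c=manip.camera(n); s.im=np.ascontiguousarray(c["frame"][:,:,::-1]); s.R=np.array(c["R"]); s.t=np.array(c["t"])
        f=200/np.tan(np.radians(c["vfov"])/2); s.K=np.array([[f,0,c["cx"]],[0,f,c["cy"]],[0,0,1]])
    def ray(s,p):
        return -s.R.T@s.t, s.R.T@np.linalg.inv(s.K)@np.array([p[0],p[1],1.])
    def onz(s,p,z):
        o,d=s.ray(p); return o+d*(z-o[2])/d[2]
    def proj(s,X):
        q=s.K@(s.R@np.asarray(X,float)+s.t); return q[:2]/q[2]
    def crop(s,name,x,y,w,h,k):
        cv2.imwrite(f"pics/{name}.png",cv2.resize(s.im[y:y+h,x:x+w],None,fx=k,fy=k,interpolation=cv2.INTER_CUBIC))
def tri(a,p,b,q):
    o1,d1=a.ray(p);o2,d2=b.ray(q)
    s=np.linalg.lstsq(np.c_[d1,-d2],o2-o1,rcond=None)[0]; A=o1+d1*s[0];B=o2+d2*s[1]
    return (A+B)/2,np.linalg.norm(A-B)
E
python3 - <<'E'
from h import *
t=Cam("top");s=Cam("scene")
t.crop("t1",296,112,200,150,4); s.crop("s1",275,85,160,140,4)
for p in[(308,185),(345,230)]: print(t.onz(p,20))
for p in[(385,153),(412,229),(493,198),(462,118)]: print(t.onz(p,50))
E
```

```text
[541.13597209  68.87587775  20.        ]
[421.48640138 -27.56056635  20.        ]
[ 618.10213018 -131.83198847   50.        ]
[ 421.3990361  -194.12462052   50.        ]
[ 498.74758683 -400.67750856   50.        ]
[ 709.99923673 -334.3344147    50.        ]
```

View pics/t1.png

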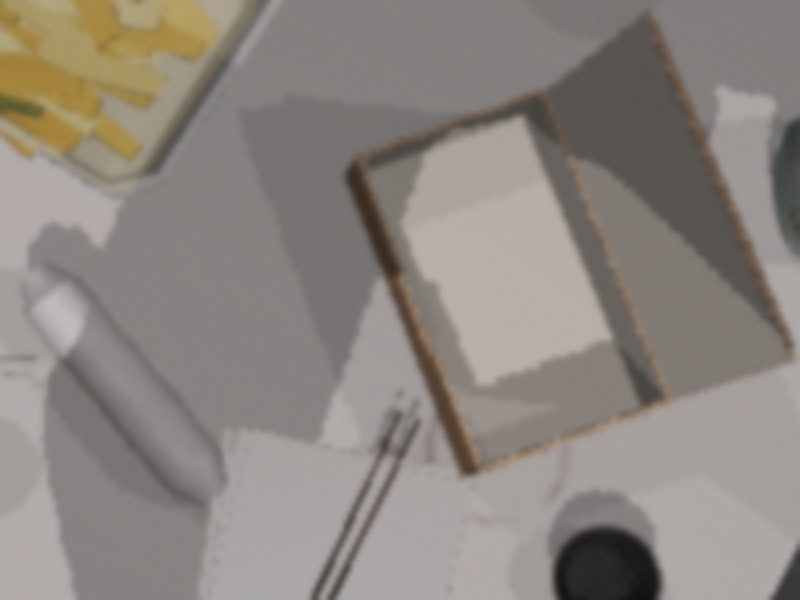

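View pics/s1.png

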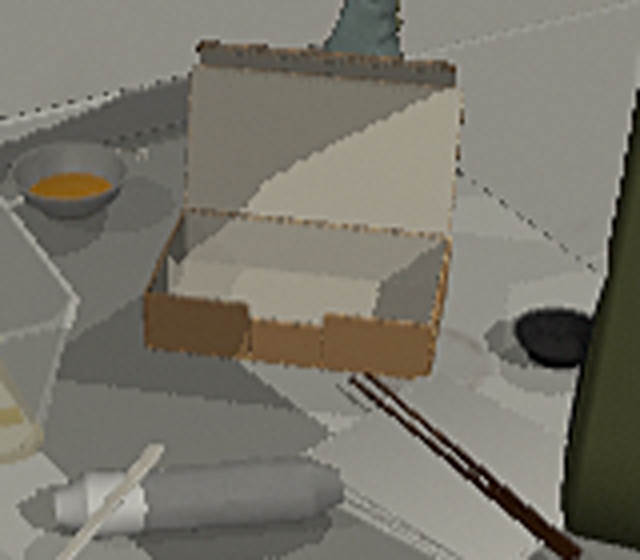

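The crops show the carton rim corners in t1 at (355,165), (468,472), (668,400) and (545,95), with the lid's free edge running from (650,15) to (792,352). The roll's ends are at (30,275) and (212,490). The spoon tip sits near the roll's far end, at (35,370) in t1 and (158,450) in s1.

```bash
cat >> h.py <<'E'
T1=lambda x,y:(296+x/4-.4,112+y/4-.4)
S1=lambda x,y:(275+x/4-.4,85+y/4-.4)
E
python3 - <<'E'
from h import *
t=Cam("top");s=Cam("scene")
im={"FL":((352,163),(147,293)),"FR":((468,473),(433,345)),"BR":((668,401),(450,236)),"BL":((543,94),(184,210))}
loc={"FL":(-65.5,109),"FR":(-65.5,-109),"BR":(65.5,-109),"BL":(65.5,109)}
P=[];L=[]
for k,(a,b) in im.items():
    X,e=tri(t,T1(*a),s,S1(*b)); q=t.onz(T1(*a),50); print(k,np.round(X),round(e,1),np.round(q)); P+= [q[:2]];L+=[loc[k]]
    q2=s.onz(S1(*b),50); print("   ",np.round(q2)); P+=[q2[:2]];L+=[loc[k]]
P=np.array(P);L=np.array(L,float)
U,_,Vt=np.linalg.svd((L-L.mean(0)).T@(P-P.mean(0))); R=Vt.T@np.diag([1,np.linalg.det(Vt.T@U.T)])@U.T
c=P.mean(0)-R@L.mean(0); print("carton",c,"yaw",np.arctan2(R[1,0],R[0,0]),np.round(P-(L@R.T+c),1).tolist())
for n,a,b in [("flaptipL",(650,15),(200,45)),("flaptipR",(792,352),(456,66)),("spoon",(36,371),(158,450)),("roll far",(28,275),(22,505)),("roll near",(216,490),(343,482)),("crease L?",(645,18),(190,66))]:
    X,e=tri(t,T1(*a),s,S1(*b)); d=R.T@(X[:2]-c); print(n,np.round(X),round(e,1),"carton",np.round(d))
for a in[(28,275),(216,490)]: print(t.onz(T1(*a),20))
for a in[(22,505),(343,482)]: print(s.onz(S1(*a),20))
E
```

```text
FL [ 619. -129.   50.] 1.9 [ 620. -128.   50.]
    [ 618. -129.   50.]
FR [ 418. -201.   32.] 5.4 [ 419. -196.   50.]
    [ 405. -178.   50.]
BR [ 463. -324.   49.] 3.1 [ 464. -323.   50.]
    [ 461. -323.   50.]
BL [ 666. -254.   46.] 0.6 [ 665. -253.   50.]
    [ 662. -248.   50.]
carton [ 539.14975915 -222.13778844] yaw -1.250071169861482 [[-2.1, -2.7], [-4.0, -3.2], [4.2, -1.2], [-9.8, 16.4], [7.6, -3.9], [4.3, -4.0], [1.5, -3.0], [-1.7, 1.7]]
flaptipL [ 665. -276.  181.] 4.2 carton [ 91. 102.]
flaptipR [ 476. -341.  183.] 0.7 carton [ 93. -97.]
spoon [478.  72.  92.] 5.2 carton [-299.   34.]
roll far [562.  88.  20.] 18.9 carton [-287.  120.]
roll near [407. -41.  18.] 7.9 carton [-213.  -68.]
crease L? [ 674. -280.  159.] 1.0 carton [ 98. 110.]
[553.78388873  83.23597678  20.        ]
[410.78603277 -39.36131468  20.        ]
[571.29467554  91.57313633  20.        ]
[402.58925466 -40.45762049  20.        ]
```

Request:
jog_arm(
  series=[
    [0.52, 1, 0.44, 0, 0, 0.26, 0],
    [0.52, 1, 0.44, 0, 0, 0.26, 0],
    [0.52, 1, 0.44, 0, 0, 0.26, 0],
    [0.52, 1, 0.44, 0, 0, 0.26, 0],
    [0.52, 1, 0.44, 0, 0, 0.26, 0],
  ],
  grip_force=20,
)

```text
clock: 0.72
eef_pos: [222.8, -404.7, 232.2]
eef_rot: [3.138, 0.001, 0.706]
wrist_force: [-0.4, -0.2, 0.5]
finger_gap: 94.1
finger_force: 0.0
```

Request:
jog_arm(
  series=[
    [0.55, 1, 0, 0, 0, 0, 0],
    [0.55, 1, 0, 0, 0, 0, 0],
    [0.55, 1, 0, 0, 0, 0, 0],
    [0.55, 1, 0, 0, 0, 0, 0],
  ],
)

```text
clock: 1.05
eef_pos: [288.3, -283.6, 229.9]
eef_rot: [-3.142, -0.001, 0.702]
wrist_force: [-0.3, 0.5, 0.2]
finger_gap: 94.1
finger_force: 0.0
```

Request:
jog_arm(
  series=[
    [0.55, 1, 0, 0, 0, 0, 0],
    [0.55, 1, 0, 0, 0, 0, 0],
    [0.55, 1, 0, 0, 0, 0, 0],
    [0.55, 1, 0, 0, 0, 0, 0],
  ],
)

```text
clock: 1.38
eef_pos: [354.6, -163.4, 229.8]
eef_rot: [-3.141, -0.001, 0.703]
wrist_force: [-1.4, -1.5, -0.0]
finger_gap: 93.9
finger_force: 0.0
```

Request:
jog_arm(
  series=[
    [0.55, 1, 0, 0, 0, 0, 0],
    [0.55, 1, 0, 0, 0, 0, 0],
    [0.55, 1, 0, 0, 0, 0, 0],
    [0.55, 1, 0, 0, 0, 0, 0],
  ],
)

```text
clock: 1.72
eef_pos: [420.7, -43.2, 229.6]
eef_rot: [-3.141, -0.0, 0.703]
wrist_force: [-0.8, -1.4, 0.6]
finger_gap: 93.9
finger_force: 0.0
```

Request:
jog_arm(
  series=[
    [0.39, 0.43, 0, 0, 0, 0, 0],
    [0.39, 0.43, -0.5, 0, 0, 0, 0],
    [0.39, 0.43, -1, 0, 0, 0, 0],
    [0.39, 0.43, -1, 0, 0, 0, 0],
    [0.39, 0.43, -1, 0, 0, 0, 0],
    [0.39, 0.43, -1, 0, 0, 0, 0],
  ],
)

```text
clock: 2.22
eef_pos: [465.4, 4.7, 109.4]
eef_rot: [-3.139, 0.003, 0.701]
wrist_force: [0.1, 0.2, 0.2]
finger_gap: 93.8
finger_force: 0.0
```

```bash
python3 - <<'E'
from h import *
t=Cam("top");s=Cam("scene")
a=cv2.resize(t.im[130:270,240:400],None,fx=2.5,fy=2.5,interpolation=2);b=cv2.resize(s.im[130:270,230:390],None,fx=2.5,fy=2.5,interpolation=2)
cv2.imwrite("pics/c2.png",np.hstack([a,b]))
for p in [(503,160),(514,172)]: print(t.onz(p,0))
print(tri(t,(562,139),s,(372,58)))
E
```

```text
[ 609.60063322 -457.11611199    0.        ]
[ 576.30968088 -484.10884961    0.        ]
(array([ 587.70933127, -445.6289668 ,  260.6705129 ]), np.float64(5.883271794654523))
```

View pics/c2.png

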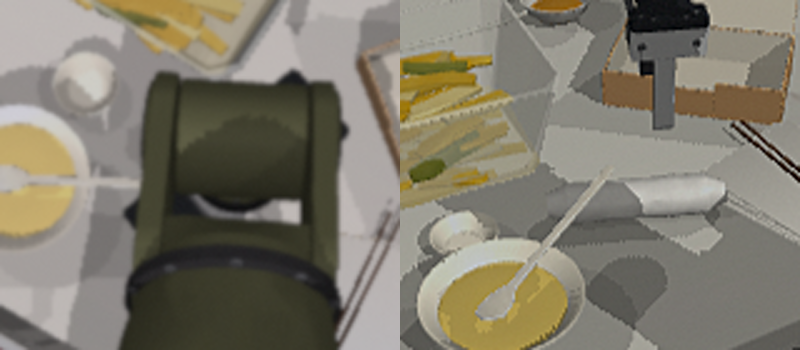

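The arm hides the roll in the top view. The scene view shows the open gripper above the roll's robot-side half, clear of the spoon tip at (608,170) in the composite. I'll descend and grip.

Request:
jog_arm(
  series=[
    [0, 0, -0.3, 0, 0, 0, 0],
    [0, 0, -0.5, 0, 0, 0, 0],
    [0, 0, -0.65, 0, 0, 0, 0],
    [0, 0, -0.75, 0, 0, 0, 0],
    [0, 0, -0.79, 0, 0, 0, 0],
    [0, 0, -0.79, 0, 0, 0, 0],
  ],
)

```text
clock: 2.82
eef_pos: [466.8, 4.6, 16.3]
eef_rot: [3.14, -0.001, 0.701]
wrist_force: [0.7, -0.0, 0.0]
finger_gap: 94.3
finger_force: 0.0
```

Request:
jog_arm(
  series=[
    [0, 0, 0, 0, 0, 0, 1],
    [0, 0, 0, 0, 0, 0, 1],
    [0, 0, 0, 0, 0, 0, 1],
    [0, 0, 0, 0, 0, 0, 1],
    [0, 0, 0, 0, 0, 0, 1],
    [0, 0, 0, 0, 0, 0, 1],
    [0, 0, 0, 0, 0, 0, 1],
  ],
  grip_force=25,
)

```text
clock: 3.4
eef_pos: [466.0, 5.0, 15.3]
eef_rot: [3.142, -0.0, 0.701]
wrist_force: [-0.3, -0.8, -0.2]
finger_gap: 51.1
finger_force: 0.0
```

Request:
jog_arm(
  series=[
    [0, 0, 0, 0, 0, 0, 1],
    [0, 0, 0, 0, 0, 0, 1],
    [0, 0, 0, 0, 0, 0, 1],
    [0, 0, 0, 0, 0, 0, 1],
  ],
)

```text
clock: 3.73
eef_pos: [465.9, 5.0, 15.1]
eef_rot: [-3.141, 0.0, 0.701]
wrist_force: [0.3, 0.5, 0.6]
finger_gap: 23.9
finger_force: 0.0
```

Request:
jog_arm(
  series=[
    [0, 0, 0.15, 0, 0, 0, 1],
    [0, 0, 0.35, 0, 0, 0, 1],
    [0, 0, 0.6, 0, 0, 0, 1],
    [0, 0, 0.8, 0, 0, 0, 1],
    [0, 0, 0.95, 0, 0, 0, 1],
    [0, 0, 1, 0, 0, 0, 1],
    [0, 0, 1, 0, 0, 0, 1],
  ],
)

```text
clock: 4.32
eef_pos: [466.5, 5.0, 136.1]
eef_rot: [3.14, -0.002, 0.701]
wrist_force: [-0.4, 0.3, -0.1]
finger_gap: 0.6
finger_force: 0.0
```

The fingers closed on nothing, so I'll look before moving again.

```bash
python3 - <<'E'
from h import *
t=Cam("top");s=Cam("scene")
a=cv2.resize(t.im[130:270,240:400],None,fx=2.5,fy=2.5,interpolation=2);b=cv2.resize(s.im[130:270,230:390],None,fx=2.5,fy=2.5,interpolation=2)
cv2.imwrite("pics/c3.png",np.hstack([a,b]))
S=manip.read_state();p=S["eef_pos"];print(p,S["joints"]);print(t.proj(p),s.proj(p), s.proj([482,22,20]),s.proj([466,5,4]))
E
```

```text
[465.47212047   5.03753327 134.03822846] [-6.78664066e-02  1.55649025e-01  1.80348072e+00 -3.02982159e-05
  1.18378160e+00  8.01727313e-01]
[333.06694138 208.01377744] [331.52380727 171.06720218] [322.81548202 207.84784234] [331.27955068 211.00956927]
```

View pics/c3.png

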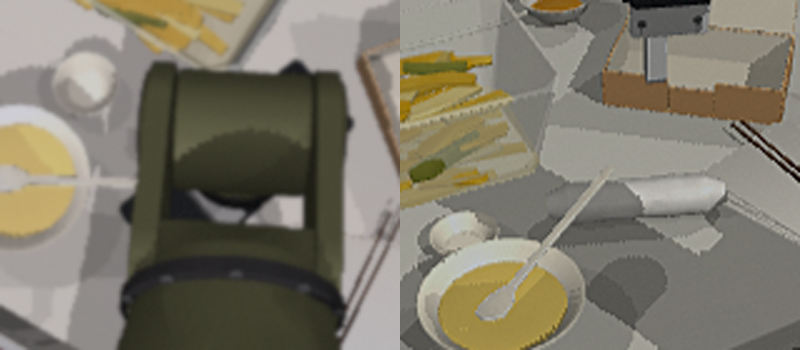

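```bash
python3 - <<'E'
from h import *
t=Cam("top");s=Cam("scene")
o=cv2.imread("pics/scene0.png").astype(int)
m=(np.abs(o-s.im).sum(2)>40)
for c in range(318,350,2):
    r=np.where(m[100:200,c])[0]; print(c,r.min()+100 if len(r) else None,(r.max()+100) if len(r) else None, end="; ")
print()
print("start tip",s.proj([158.7,-526.6,169]), "start fingers", [s.proj(np.array([158.7,-526.6,169])+k*np.array([.289,-.957,0])).round(0) for k in(-53,53)])
for z in(4,126,166,200,250,350): print(z,t.proj([466,5,z]).round(),s.proj([466,5,z]).round())
S=manip.read_state(); print(S["eef_pos"],S["eef_rot"])
E
```

```text
318 100 199; 320 100 199; 322 100 199; 324 100 199; 326 102 199; 328 102 199; 330 102 199; 332 102 199; 334 101 199; 336 102 199; 338 103 199; 340 103 199; 342 103 199; 344 103 199; 346 103 199; 348 103 199; 
start tip [511.81765562 106.12620476] start fingers [array([513., 114.]), array([510.,  99.])]
4 [332. 214.] [331. 211.]
126 [333. 208.] [331. 174.]
166 [333. 206.] [331. 160.]
200 [334. 204.] [331. 148.]
250 [334. 201.] [331. 130.]
350 [335. 193.] [331.  89.]
[465.2983552    5.03248245 133.74614508] [-3.14003136e+00  1.65236185e-03  7.01152399e-01]
```

```bash
python3 - <<'E'
from h import *
s=Cam("scene"); o=cv2.imread("pics/scene0.png")
def an(im,X,c):
    im=im.copy(); p=s.proj(X).round().astype(int); im[p[1],p[0]]=c; return im
a=o
for k in(-53,0,53): a=an(a,np.array([158.7,-526.6,169])+k*np.array([.289,-.957,0]),(0,0,255))
b=an(s.im,[465.5,5,126],(0,0,255))
cv2.imwrite("pics/c4.png",np.hstack([cv2.resize(x,None,fx=5,fy=5,interpolation=0) for x in(a[10:125,485:565],b[80:195,300:380])]))
E
```

```text
(no output)
```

View pics/c4.png

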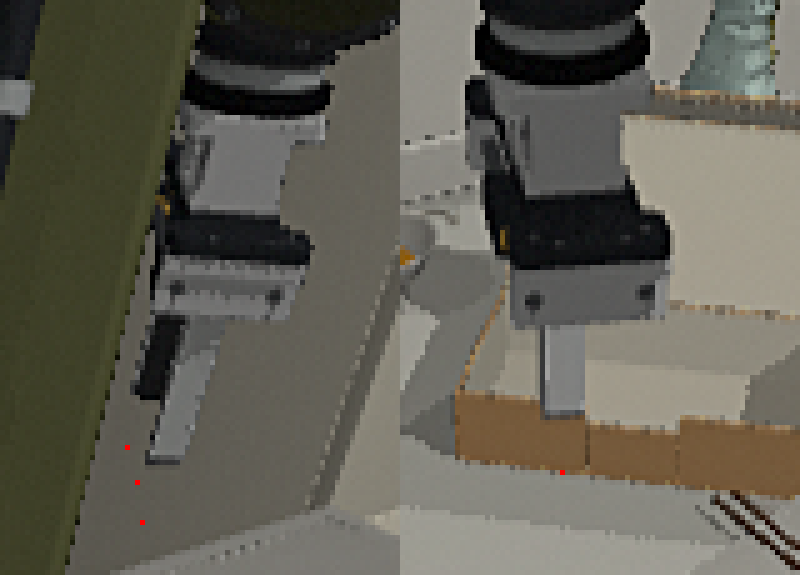

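Comparing the pictures with the predicted tip (red dots), the fingertips sit about 11 px, or roughly 35 mm, higher along the tool axis than the reported TCP implies. They therefore closed just above the roll, which hasn't moved. I'll open and go about 34 mm lower, watching the force.

Request:
jog_arm(
  series=[
    [0, 0, 0, 0, 0, 0, 0],
    [0, 0, 0, 0, 0, 0, 0],
    [0, 0, 0, 0, 0, 0, 0],
    [0, 0, -0.1, 0, 0, 0, 0],
    [0, 0, -0.3, 0, 0, 0, 0],
    [0, 0, -0.5, 0, 0, 0, 0],
    [0, 0, -0.6, 0, 0, 0, 0],
    [0, 0, -0.6, 0, 0, 0, 0],
  ],
)

```text
clock: 5.23
eef_pos: [464.4, 5.1, 60.7]
eef_rot: [-3.139, 0.003, 0.701]
wrist_force: [0.3, 0.1, 0.5]
finger_gap: 50.1
finger_force: 0.0
```

```bash
python3 - <<'E'
from h import *
s=Cam("scene");S=manip.read_state();print(S["eef_pos"],S["finger_gap"],S["wrist_force"])
p=S["eef_pos"]
cv2.imwrite("pics/c5.png",cv2.resize(s.im[110:230,270:390],None,fx=5,fy=5,interpolation=0))
d=np.array([.645,-.764,0])
for k in(-53,53): print([s.proj(p+k*d+[0,0,z]).round(1).tolist() for z in(-8,26)])
E
```

```text
[465.32073872   5.05006442  62.37443791] 54.20900975038544 [-0.80836881 -0.11604849  0.42963247]
[[334.7, 209.0], [334.8, 198.4]]
[[328.6, 184.5], [328.5, 174.2]]
```

View pics/c5.png

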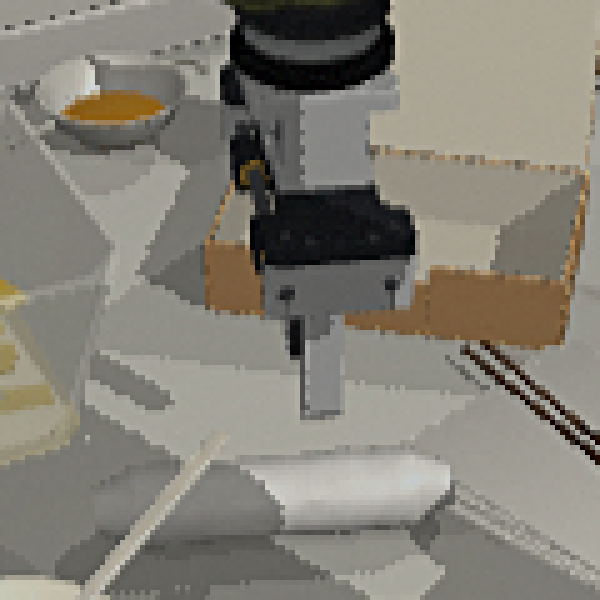

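The near fingertip is at about (322,415) in the crop, so the tips sit roughly 34 mm above the reported TCP. The spoon tip at (220,435) stays left of the gripper block. I'll let the fingers open fully, then descend in steps.

Request:
jog_arm(
  series=[
    [0, 0, 0, 0, 0, 0, 0],
    [0, 0, 0, 0, 0, 0, 0],
    [0, 0, 0, 0, 0, 0, 0],
    [0, 0, 0, 0, 0, 0, 0],
    [0, 0, 0, 0, 0, 0, 0],
    [0, 0, -0.2, 0, 0, 0, 0],
    [0, 0, -0.4, 0, 0, 0, 0],
    [0, 0, -0.5, 0, 0, 0, 0],
  ],
)

```text
clock: 5.95
eef_pos: [465.0, 5.1, 1.3]
eef_rot: [-3.14, 0.001, 0.701]
wrist_force: [0.2, -0.3, 0.0]
finger_gap: 93.9
finger_force: 0.0
```

Request:
jog_arm(
  series=[
    [0, 0, -0.05, 0, 0, 0, 0],
    [0, 0, -0.1, 0, 0, 0, 0],
    [0, 0, -0.12, 0, 0, 0, 0],
    [0, 0, -0.12, 0, 0, 0, 0],
  ],
)

```text
clock: 6.28
eef_pos: [466.1, 5.0, -11.1]
eef_rot: [3.141, -0.0, 0.701]
wrist_force: [0.3, -0.1, -0.2]
finger_gap: 94.2
finger_force: 0.0
```

Request:
jog_arm(
  series=[
    [0, 0, -0.04, 0, 0, 0, 0],
    [0, 0, -0.08, 0, 0, 0, 0],
    [0, 0, -0.12, 0, 0, 0, 0],
    [0, 0, -0.12, 0, 0, 0, 0],
  ],
)

```text
clock: 6.62
eef_pos: [465.5, 5.0, -26.4]
eef_rot: [-3.141, 0.001, 0.701]
wrist_force: [-0.1, -0.5, -1.0]
finger_gap: 94.0
finger_force: 0.0
```

Request:
jog_arm(
  series=[
    [0, 0, 0, 0, 0, 0, 1],
    [0, 0, 0, 0, 0, 0, 1],
    [0, 0, 0, 0, 0, 0, 1],
    [0, 0, 0, 0, 0, 0, 1],
    [0, 0, 0, 0, 0, 0, 1],
    [0, 0, 0, 0, 0, 0, 1],
    [0, 0, 0, 0, 0, 0, 1],
    [0, 0, 0, 0, 0, 0, 1],
  ],
)

```text
clock: 7.28
eef_pos: [465.8, 5.1, -25.7]
eef_rot: [-3.141, 0.0, 0.701]
wrist_force: [0.2, -0.5, 4.7]
finger_gap: 44.2
finger_force: 20.0
```

Request:
jog_arm(
  series=[
    [0, 0, 0, 0, 0, 0, 1],
    [0, 0, 0, 0, 0, 0, 1],
    [0, 0, 0.1, 0, 0, 0, 1],
    [0, 0, 0.25, 0, 0, 0, 1],
    [0, 0, 0.35, 0, 0, 0, 1],
    [0, 0, 0.4, 0, 0, 0, 1],
    [0, 0, 0.4, 0, 0, 0, 1],
  ],
  grip_force=35,
)

```text
clock: 7.87
eef_pos: [466.5, 4.9, 23.2]
eef_rot: [3.14, -0.001, 0.701]
wrist_force: [0.4, -0.9, -2.8]
finger_gap: 44.3
finger_force: 35.0
```

Request:
jog_arm(
  series=[
    [0, 0, 0.2, 0, 0, 0, 1],
    [0, 0, 0.4, 0, 0, -0.05, 1],
    [0.04, -0.15, 0.55, 0, 0, -0.1, 1],
    [0.08, -0.35, 0.55, 0, 0, -0.15, 1],
    [0.12, -0.55, 0.55, 0, 0, -0.2, 1],
    [0.16, -0.75, 0.55, 0, 0, -0.235, 1],
    [0.2, -0.9, 0.55, 0, 0, -0.235, 1],
    [0.2, -0.9, 0.55, 0, 0, -0.235, 1],
  ],
)

```text
clock: 8.53
eef_pos: [490.1, -105.5, 87.2]
eef_rot: [-3.141, 0.001, 0.329]
wrist_force: [-0.3, -0.0, -2.5]
finger_gap: 43.5
finger_force: 35.0
```

Request:
jog_arm(
  series=[
    [0.05, -0.2, 0, 0, 0, 0, 1],
    [0.1, -0.45, 0, 0, 0, 0, 1],
    [0.16, -0.7, 0, 0, 0, 0, 1],
    [0.19, -0.87, 0, 0, 0, 0, 1],
    [0.19, -0.94, 0, 0, 0, 0, 1],
    [0.19, -0.94, 0, 0, 0, 0, 1],
    [0.19, -0.94, 0, 0, 0, 0, 1],
  ],
)

```text
clock: 9.12
eef_pos: [512.3, -214.9, 87.6]
eef_rot: [-3.14, 0.001, 0.332]
wrist_force: [0.4, -0.0, -2.1]
finger_gap: 43.9
finger_force: 35.0
```

```bash
python3 - <<'E'
from h import *
t=Cam("top");s=Cam("scene");S=manip.read_state();print(S["eef_pos"],S["eef_rot"],S["finger_gap"])
a=cv2.resize(t.im[100:260,360:500],None,fx=2.8,fy=2.8,interpolation=2)
b=cv2.resize(s.im[70:230,285:425],None,fx=2.8,fy=2.8,interpolation=2)
cv2.imwrite("pics/c6.png",np.hstack([a,b]))
E
```

```text
[ 512.55334052 -214.44374621   88.09734806] [-3.14100890e+00  3.79847394e-04  3.33107098e-01] 44.18938669104562
```

View pics/c6.png

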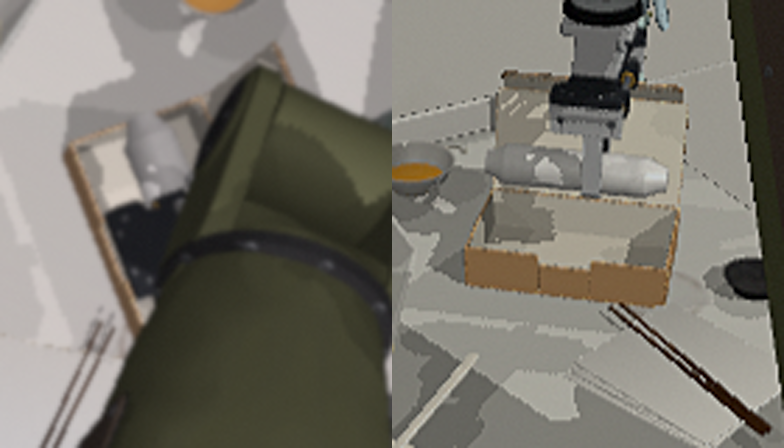

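The roll is held over the carton. In the scene half its ends are at about (486,163) and (667,178); in the top half its far end is at (148,113). I'll work out its offset.

```bash
python3 - <<'E'
from h import *
t=Cam("top");s=Cam("scene")
c=np.array([541,-225]);a=-1.240;R=np.array([[np.cos(a),-np.sin(a)],[np.sin(a),np.cos(a)]])
L=s.onz((285+94/2.8-.4,70+163/2.8-.4),134);Q=s.onz((285+275/2.8-.4,70+178/2.8-.4),134);T=t.onz((360+148/2.8-.4,100+113/2.8-.4),134)
for n,X in(("L",L),("R",Q),("mid",(L+Q)/2),("T",T),("tcp",manip.read_state()["eef_pos"])): print(n,X.round(),(R.T@(X[:2]-c)).round())
E
```

```text
L [ 616. -166.  134.] [-31.  90.]
R [ 441. -236.  134.] [-22. -98.]
mid [ 528. -201.  134.] [-27.  -4.]
T [ 626. -183.  134.] [-12.  94.]
tcp [ 513. -215.   88.] [-19. -23.]
```

Request:
jog_arm(
  series=[
    [0.015, 0.005, -0.2, 0, 0, 0, 1],
    [0.015, 0.005, -0.4, 0, 0, 0, 1],
    [0.015, 0.005, -0.55, 0, 0, 0, 1],
    [0.015, 0.005, -0.65, 0, 0, 0, 1],
    [0.015, 0.005, -0.65, 0, 0, 0, 1],
  ],
)

```text
clock: 9.73
eef_pos: [513.4, -214.1, 8.2]
eef_rot: [-3.139, 0.003, 0.333]
wrist_force: [0.5, 0.2, -2.1]
finger_gap: 44.0
finger_force: 35.0
```

Request:
jog_arm(
  series=[
    [0, 0, -0.06, 0, 0, 0, 1],
    [0, 0, -0.12, 0, 0, 0, 1],
    [0, 0, -0.18, 0, 0, 0, 1],
    [0, 0, -0.22, 0, 0, 0, 1],
    [0, 0, -0.22, 0, 0, 0, 1],
  ],
)

```text
clock: 10.15
eef_pos: [514.1, -215.0, -17.0]
eef_rot: [-3.141, 0.001, 0.332]
wrist_force: [-0.1, -0.1, -2.1]
finger_gap: 43.7
finger_force: 35.0
```

Request:
jog_arm(
  series=[
    [0, 0, -0.02, 0, 0, 0, 1],
    [0, 0, -0.04, 0, 0, 0, 1],
    [0, 0, -0.045, 0, 0, 0, 1],
    [0, 0, -0.045, 0, 0, 0, 1],
  ],
)

```text
clock: 10.48
eef_pos: [514.5, -215.2, -21.5]
eef_rot: [3.142, -0.0, 0.332]
wrist_force: [0.4, 0.4, -2.5]
finger_gap: 43.9
finger_force: 35.0
```

Request:
jog_arm(
  series=[
    [0, 0, -0.02, 0, 0, 0, 1],
    [0, 0, -0.025, 0, 0, 0, 1],
    [0, 0, -0.025, 0, 0, 0, 0.42],
    [0, 0, -0.025, 0, 0, 0, 0.42],
    [0, 0, -0.025, 0, 0, 0, 0.42],
  ],
)

```text
clock: 10.9
eef_pos: [514.7, -215.3, -24.3]
eef_rot: [3.141, -0.0, 0.332]
wrist_force: [-0.7, 0.2, -0.0]
finger_gap: 54.4
finger_force: 0.0
```

Request:
jog_arm(
  series=[
    [0, 0, 0.1, 0, 0, 0, 0.42],
    [0, 0, 0.3, 0, 0, 0, 0.42],
    [0, 0, 0.6, 0, 0, 0, 0.42],
    [0, 0, 0.9, 0, 0, 0, 0.42],
    [0, 0, 1, 0, 0, 0, 0.42],
  ],
)

```text
clock: 11.32
eef_pos: [516.3, -216.0, 101.5]
eef_rot: [3.137, -0.005, 0.332]
wrist_force: [0.1, -0.3, 0.8]
finger_gap: 54.6
finger_force: 0.0
```

Request:
jog_arm(
  series=[
    [0, 0, 0.3, 0, 0, 0, 1],
    [0, 0, 0.6, 0, 0, 0, 1],
    [0, 0, 0.9, 0, 0, 0.05, 1],
    [0, 0, 1, 0, 0, 0.15, 1],
    [0, 0, 1, 0, 0, 0.25, 1],
    [0, 0, 1, 0, 0, 0.35, 1],
    [0, 0, 1, 0, 0, 0.43, 1],
    [0, 0, 1, 0, 0, 0.5, 1],
  ],
)

```text
clock: 11.98
eef_pos: [514.4, -215.1, 216.1]
eef_rot: [3.141, -0.0, 1.042]
wrist_force: [-0.1, -0.2, -0.7]
finger_gap: 4.6
finger_force: 0.0
```

```bash
python3 - <<'E'
from h import *
t=Cam("top");s=Cam("scene")
c=np.array([541,-225]);a=-1.240;R=np.array([[np.cos(a),-np.sin(a)],[np.sin(a),np.cos(a)]])
def ony(cam,p,y):
    o,d=cam.ray(p); n=R[:,1]; k=(y-n@(o[:2]-c))/(n@d[:2]); X=o+k*d; return np.r_[R.T@(X[:2]-c),X[2]].round(1)
for n,p,y in(("hingeL",(184,210),107),("hingeR",(450,236),-107),("creaseL",(190,66),107),("creaseR",(459,84),-107),("tipL",(201,43),100),("tipR",(455,64),-100)): print(n,ony(s,S1(*p),y))
for n,p,y in(("tipL",(650,15),100),("tipR",(792,352),-100)): print("top",n,ony(t,T1(*p),y))
print(manip.read_state()["eef_pos"],manip.read_state()["joints"])
E
```

```text
hingeL [ 63.5 107.   48.7]
hingeR [  78.2 -107.    43.1]
creaseL [ 90.2 107.  161.7]
creaseR [  15.1 -107.   202.8]
tipL [ 98.5 100.  177.8]
tipR [  56.  -100.   198.9]
top tipL [ 83.2 100.  192.1]
top tipR [ 111.4 -100.   134.8]
[ 514.44406518 -215.12090895  215.95337483] [-4.61761486e-01  2.90127613e-01  1.44322134e+00  2.37366934e-05
  1.40799828e+00  7.08753557e-02]
```

Request:
jog_arm(
  series=[
    [0.05, -0.1, 0, 0, 0, 0.08, 1],
    [0.1, -0.2, 0, 0, 0, 0.16, 1],
    [0.2, -0.35, 0, 0, 0, 0.24, 1],
    [0.25, -0.5, 0, 0, 0, 0.32, 1],
    [0.28, -0.54, 0, 0, 0, 0.4, 1],
    [0.28, -0.54, 0, 0, 0, 0.48, 1],
    [0.28, -0.54, 0, 0, 0, 0.547, 1],
    [0.28, -0.54, 0, 0, 0, 0.547, 1],
  ],
)

```text
clock: 12.75
eef_pos: [548.1, -280.1, 215.6]
eef_rot: [-3.142, -0.0, 1.895]
wrist_force: [0.7, -0.5, -0.6]
finger_gap: 0.3
finger_force: 0.0
```

Request:
jog_arm(
  series=[
    [0.15, -0.28, 0, 0, 0, 0, 1],
    [0.28, -0.53, 0, 0, 0, 0, 1],
    [0.28, -0.53, 0, 0, 0, 0, 1],
    [0.28, -0.53, -0.3, 0, 0, 0, 1],
    [0.28, -0.53, -0.56, 0, 0, 0, 1],
    [0.28, -0.53, -0.56, 0, 0, 0, 1],
    [0.28, -0.53, -0.56, 0, 0, 0, 1],
  ],
)

```text
clock: 13.33
eef_pos: [581.3, -343.1, 148.0]
eef_rot: [-3.14, -0.002, 1.891]
wrist_force: [0.1, 0.2, 0.7]
finger_gap: 0.5
finger_force: 0.0
```

```bash
cat >> h.py <<'E'
C0=np.array([541,-225.]);A0=-1.240;RC=np.array([[np.cos(A0),-np.sin(A0)],[np.sin(A0),np.cos(A0)]])
def loc(X): X=np.asarray(X,float); return np.r_[RC.T@(X[:2]-C0),X[2]]
def wld(x,y,z): return np.r_[RC@np.array([x,y])+C0,z]
E
python3 - <<'E'
from h import *
S=manip.read_state();print(loc(S["eef_pos"]).round(1),S["eef_rot"],S["joints"].round(2),S["wrist_force"])
s=Cam("scene"); cv2.imwrite("pics/s_b.png",s.im); t=Cam("top"); cv2.imwrite("pics/t_b.png",t.im)
# column profiles of grey level through the lid, several columns
g=s.im.sum(2)//3
for y in(80,50,-50,-80):
    u,v=s.proj(wld(92,y,188)); u2,v2=s.proj(wld(64,y,50)); v0=int(v)-8
    col=[int(g[r,int(round(u))]) for r in range(v0,v0+28)]
    print(y,round(u,1),"pred tip row",round(v,1),"crease row",s.proj(wld(94,y,164.6))[1].round(1),"from",v0,col)
E
```

```text
[124.8  -0.3 148. ] [-3.14006777e+00 -1.97003402e-03  1.89056072e+00] [-0.59  0.61  1.15  0.    1.39 -0.91] [0.10486093 0.2298138  0.69419823]
80 330.7 pred tip row 93.7 crease row 100.5 from 85 [145, 146, 146, 146, 146, 144, 143, 145, 145, 145, 153, 103, 85, 88, 85, 85, 85, 147, 154, 157, 159, 158, 157, 158, 160, 158, 158, 156]
50 340.2 pred tip row 94.5 crease row 101.4 from 86 [146, 144, 146, 146, 145, 144, 145, 145, 146, 152, 102, 70, 81, 89, 90, 83, 88, 146, 161, 159, 157, 159, 157, 158, 158, 158, 157, 159]
-50 372.8 pred tip row 97.4 crease row 104.4 from 89 [119, 131, 143, 126, 91, 115, 126, 133, 153, 158, 143, 79, 76, 85, 83, 82, 111, 151, 154, 157, 159, 158, 158, 158, 157, 158, 158, 157]
-80 382.7 pred tip row 98.3 crease row 105.3 from 90 [146, 145, 144, 144, 144, 145, 145, 150, 147, 150, 112, 83, 75, 86, 86, 83, 115, 148, 159, 158, 157, 158, 158, 159, 157, 158, 157, 159]
```

Request:
jog_arm(
  series=[
    [-0.067, 0.196, 0, 0, 0, 0, 1],
    [-0.08, 0.23, 0, 0, 0, 0, 1],
    [-0.092, 0.266, -0.004, 0, 0, 0, 1],
    [-0.108, 0.314, -0.025, 0, 0, 0, 1],
    [-0.124, 0.361, -0.05, 0, 0, 0, 1],
    [-0.138, 0.4, -0.075, 0, 0, 0, 1],
    [-0.143, 0.416, -0.09, 0, 0, 0, 1],
    [-0.143, 0.416, -0.09, 0, 0, 0, 1],
  ],
)

```text
clock: 14.1
eef_pos: [564.4, -293.2, 137.1]
eef_rot: [-3.141, -0.001, 1.895]
wrist_force: [-0.9, 0.1, -0.0]
finger_gap: 0.4
finger_force: 0.2
```

```bash
python3 - <<'E'
from h import *
S=manip.read_state();print(loc(S["eef_pos"]).round(1),S["wrist_force"])
s=Cam("scene"); g=s.im.sum(2)//3; cv2.imwrite("pics/s_c.png",s.im)
for y in(80,50,-50,-80):
    u,v=s.proj(wld(92,y,188)); v0=int(v)-2
    print(y,"pred crease",s.proj(wld(92,y,165))[1].round(1),"tips for phi",[(f,s.proj(wld(92-26*np.cos(1.82-f),y,165+26*np.sin(1.82-f)))[1].round(1)) for f in(.4,1.2,1.4,1.55,1.65,1.85)],"from",v0,[int(g[r,int(round(u))]) for r in range(v0,v0+22)])
E
```

```text
[ 72.1  -0.  137.1] [-0.89035279  0.05319623 -0.03779425]
80 pred crease 100.6 tips for phi [(0.4, np.float64(93.3)), (1.2, np.float64(98.9)), (1.4, np.float64(100.7)), (1.55, np.float64(102.0)), (1.65, np.float64(102.8)), (1.85, np.float64(104.4))] from 91 [147, 147, 148, 147, 147, 145, 145, 146, 146, 151, 144, 124, 116, 122, 125, 85, 107, 115, 113, 110, 112, 154]
50 pred crease 101.5 tips for phi [(0.4, np.float64(94.2)), (1.2, np.float64(99.8)), (1.4, np.float64(101.6)), (1.55, np.float64(102.9)), (1.65, np.float64(103.7)), (1.85, np.float64(105.4))] from 92 [148, 146, 147, 147, 147, 146, 149, 109, 176, 160, 95, 74, 113, 115, 131, 86, 107, 115, 114, 113, 108, 150]
-50 pred crease 104.5 tips for phi [(0.4, np.float64(97.1)), (1.2, np.float64(102.9)), (1.4, np.float64(104.6)), (1.55, np.float64(105.9)), (1.65, np.float64(106.8)), (1.85, np.float64(108.5))] from 95 [127, 133, 153, 156, 154, 150, 147, 148, 152, 146, 117, 110, 109, 113, 131, 90, 106, 115, 114, 112, 110, 105]
-80 pred crease 105.4 tips for phi [(0.4, np.float64(98.0)), (1.2, np.float64(103.8)), (1.4, np.float64(105.6)), (1.55, np.float64(106.9)), (1.65, np.float64(107.8)), (1.85, np.float64(109.4))] from 96 [146, 150, 145, 145, 147, 146, 147, 146, 147, 150, 120, 106, 118, 123, 117, 97, 147, 157, 154, 150, 153, 151]
```

Request:
jog_arm(
  series=[
    [0, 0, 0.1, 0, 0, 0, 1],
    [0, 0, 0.3, 0, 0, 0, 1],
    [0, 0, 0.6, 0, 0, 0, 1],
    [0, 0, 0.6, 0, 0, 0, 1],
  ],
)

```text
clock: 14.48
eef_pos: [566.3, -294.8, 217.5]
eef_rot: [3.135, 0.007, 1.895]
wrist_force: [-0.4, 1.0, 0.5]
finger_gap: 0.8
finger_force: 0.0
```

```bash
python3 - <<'E'
from h import *
s=Cam("scene"); t=Cam("top")
a=cv2.resize(s.im[88:160,305:405],None,fx=6,fy=6,interpolation=0); b=cv2.resize(t.im[100:240,375:505],None,fx=1.5,fy=1.5)
b=cv2.copyMakeBorder(b,0,a.shape[0]-b.shape[0],0,0,0); cv2.imwrite("pics/c7.png",np.hstack([a,b]))
E
```

```text
(no output)
```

View pics/c7.png

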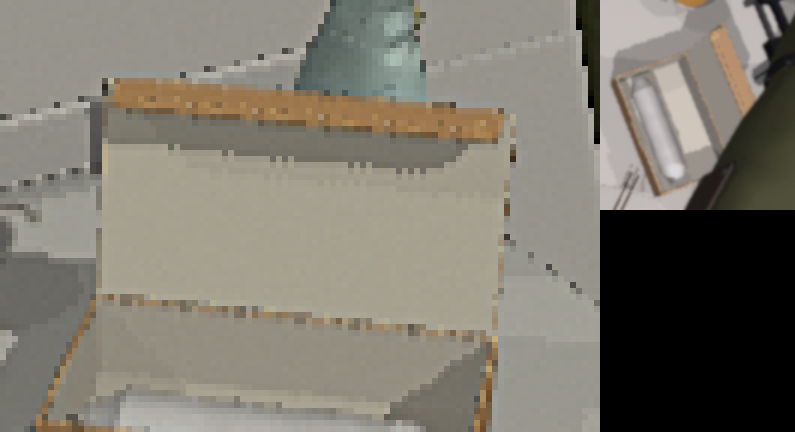

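The flap is folded roughly square, showing as a brown strip across the top of the lid. The roll lies lengthwise along the carton's front half. I'll check its position and then close the lid.

```bash
python3 - <<'E'
from h import *
t=Cam("top");s=Cam("scene")
poly=np.array([t.proj(wld(x,y,50)) for x,y in((-60,104),(-60,-104),(60,-104),(60,104))]).round().astype(int)
m=np.zeros((400,640),np.uint8);cv2.fillPoly(m,[poly],255)
h=cv2.cvtColor(t.im,cv2.COLOR_BGR2HSV); w=((h[...,1]<22)&(h[...,2]>110)&(m>0)).astype(np.uint8)
n,l,st,c=cv2.connectedComponentsWithStats(w)
k=1+np.argmax(st[1:,4]); ys,xs=np.where(l==k); P=np.array([loc(t.onz((x,y),25)) for x,y in zip(xs,ys)])
print(st[k],P[:,:2].min(0).round(),P[:,:2].max(0).round(),np.percentile(P[:,0],[5,50,95]).round(),np.median(P[:,1]).round())
for p in((400,153),(425,217)): print(loc(t.onz(p,25)).round())
print(loc(manip.read_state()["eef_pos"]).round(1))
E
```

```text
[ 395  150   38   73 1292] [-44. -97.] [  6. 101.] [-40. -19.   3.] -1.0
[-20.  95.  25.]
[-19. -86.  25.]
[ 7.250e+01 -2.000e-01  2.091e+02]
```

Request:
jog_arm(
  series=[
    [0.07, -0.21, 0, 0, 0, 0, 1],
    [0.144, -0.418, 0, 0, 0, 0, 1],
    [0.144, -0.418, 0, 0, 0, 0, 1],
    [0.144, -0.418, -0.25, 0, 0, 0, 1],
    [0.144, -0.418, -0.5, 0, 0, 0, 1],
    [0.144, -0.418, -0.7, 0, 0, 0, 1],
    [0.144, -0.418, -0.758, 0, 0, 0, 1],
    [0.144, -0.418, -0.758, 0, 0, 0, 1],
  ],
)

```text
clock: 15.35
eef_pos: [580.9, -343.0, 116.2]
eef_rot: [-3.139, -0.004, 1.895]
wrist_force: [0.4, 0.5, -0.4]
finger_gap: 0.2
finger_force: 0.0
```

```bash
python3 - <<'E'
from h import *
S=manip.read_state();p=loc(S["eef_pos"]);print(p.round(1),S["wrist_force"].round(1))
prev=None
for th in(90,75,60,50,40,30,20,12,6,0):
    a=np.radians(th); K=np.array([63.5-104*np.cos(a)+3*np.sin(a)+8,50+104*np.sin(a)+3*np.cos(a)-34])
    w=wld(K[0],0,K[1])
    if th==90: base=wld(p[0],0,p[2])
    if th==50: base=b50
    if th in(60,): b50=w
    print(th,((w-base)/120).round(3).tolist())
E
```

```text
[124.6  -0.6 116.2] [ 0.4  0.5 -0.4]
90 [-0.135, 0.395, 0.032]
75 [-0.209, 0.607, 0.009]
60 [-0.277, 0.808, -0.072]
50 [-0.041, 0.119, -0.083]
40 [-0.077, 0.223, -0.187]
30 [-0.106, 0.309, -0.308]
20 [-0.128, 0.373, -0.443]
12 [-0.14, 0.407, -0.558]
6 [-0.145, 0.423, -0.648]
0 [-0.148, 0.43, -0.738]
```

Request:
jog_arm(
  series=[
    [-0.06, 0.18, 0.01, 0, 0, 0, 1],
    [-0.1, 0.29, 0.03, 0, 0, 0, 1],
    [-0.135, 0.395, 0.03, 0, 0, 0, 1],
    [-0.16, 0.465, 0.025, 0, 0, 0, 1],
    [-0.185, 0.535, 0.018, 0, 0, 0, 1],
    [-0.209, 0.607, 0.009, 0, 0, 0, 1],
    [-0.209, 0.607, 0.009, 0, 0, 0, 1],
  ],
)

```text
clock: 15.93
eef_pos: [556.7, -269.8, 120.1]
eef_rot: [3.141, -0.0, 1.896]
wrist_force: [0.3, -0.4, 1.0]
finger_gap: 0.4
finger_force: 0.1
```

```bash
python3 - <<'E'
from h import *
S=manip.read_state();print(loc(S["eef_pos"]).round(1),S["wrist_force"].round(1))
s=Cam("scene"); h=cv2.cvtColor(s.im,cv2.COLOR_BGR2HSV)
th=np.radians(75)
for y in(80,50,-50,-80):
    cr=np.array([63.5-118.5*np.cos(th)+1.5*np.sin(th),50+118.5*np.sin(th)+1.5*np.cos(th)])
    u,v=s.proj(wld(cr[0],y,cr[1]))
    f=lambda ph:s.proj(wld(cr[0]-26*np.cos(th-ph),y,cr[1]+26*np.sin(th-ph)))
    c=int(round(u)); print(y,np.round([u,v],1),[(p,f(p)[1].round(1)) for p in(1.4,1.65,1.9)],int(v)-8,[tuple(int(x) for x in h[r,c]) for r in range(int(v)-8,int(v)+18)][::1])
E
```

```text
[ 47.5   0.3 120.1] [ 0.3 -0.4  1. ]
80 [326.5 108.8] [(1.4, np.float64(113.3)), (1.65, np.float64(115.0)), (1.9, np.float64(116.4))] 100 [(25, 18, 153), (23, 20, 156), (20, 19, 163), (26, 16, 131), (34, 18, 99), (17, 19, 93), (15, 16, 96), (25, 16, 93), (21, 19, 95), (30, 11, 94), (20, 17, 90), (16, 119, 105), (16, 132, 110), (16, 127, 110), (16, 126, 111), (16, 125, 114), (16, 129, 111), (16, 125, 112), (16, 141, 128), (17, 70, 95), (25, 28, 99), (25, 30, 103), (23, 32, 103), (23, 33, 102), (21, 32, 105), (21, 32, 103)]
50 [336.3 109.7] [(1.4, np.float64(114.3)), (1.65, np.float64(116.0)), (1.9, np.float64(117.4))] 101 [(20, 16, 191), (22, 18, 157), (26, 14, 143), (24, 17, 147), (24, 17, 146), (23, 16, 145), (20, 21, 147), (26, 14, 143), (30, 14, 142), (30, 9, 143), (21, 28, 127), (16, 117, 159), (16, 131, 166), (16, 127, 165), (16, 127, 162), (16, 125, 165), (15, 127, 153), (16, 128, 163), (17, 128, 183), (19, 61, 121), (26, 21, 99), (19, 27, 103), (21, 33, 101), (23, 32, 103), (25, 30, 102), (21, 33, 102)]
-50 [369.5 112.9] [(1.4, np.float64(117.6)), (1.65, np.float64(119.4)), (1
[... 224 characters left out ...]
, (16, 127, 162), (16, 127, 163), (16, 124, 160), (19, 116, 174), (16, 122, 167), (16, 129, 180), (16, 84, 103), (30, 19, 92), (22, 28, 102), (19, 28, 101), (21, 35, 101), (23, 34, 97), (24, 32, 112)]
-80 [379.7 113.9] [(1.4, np.float64(118.7)), (1.65, np.float64(120.4)), (1.9, np.float64(121.8))] 105 [(25, 18, 154), (25, 18, 153), (27, 15, 151), (23, 20, 154), (24, 17, 153), (23, 20, 155), (24, 17, 153), (25, 18, 153), (23, 15, 152), (27, 15, 153), (45, 7, 154), (15, 101, 159), (16, 135, 162), (16, 126, 160), (16, 127, 163), (16, 128, 164), (16, 128, 149), (16, 127, 161), (16, 130, 182), (16, 78, 108), (30, 19, 106), (25, 29, 116), (24, 31, 114), (21, 29, 115), (19, 31, 117), (23, 29, 114)]
```

```bash
python3 - <<'E'
from h import *
from scipy.optimize import least_squares
s=Cam("scene")
def rows(th,ph,y):
    u=np.array([-np.cos(th),np.sin(th)]);n=np.array([np.sin(th),np.cos(th)])
    fl=np.array([-np.cos(th-ph),np.sin(th-ph)]);m=np.array([np.sin(th-ph),np.cos(th-ph)])
    cr=np.array([63.5,50])+118.5*u+1.5*n; P=[cr+1.5*n+1.5*u,cr+1.5*n,cr+1.5*m]; Q=[cr+26*fl-1.5*m,cr+26*fl+1.5*m]
    f=lambda p:s.proj(wld(p[0],y,p[1]))[1]
    return [min(map(f,P)),max(map(f,Q))]
for nm,obs in(("now",{80:(110.6,119.1),50:(111.3,119.9),-50:(114.6,122.9),-80:(115.6,123.9)}),("before",{80:(100.9,105.6),50:(101.8,106.5),-50:(104.6,109.5),-80:(105.6,110.5)})):
  for b in(0,.5,1):
    r=least_squares(lambda q:np.concatenate([np.array(rows(q[0],q[1],y))+b-np.array(o)-.0 for y,o in obs.items()]),[1.3 if nm=="now" else 1.85,1.7])
    print(nm,b,r.x.round(3),r.cost.round(2))
E
```

```text
now 0 [1.221 1.733] 0.18
now 0.5 [1.239 1.753] 0.17
now 1 [1.256 1.773] 0.16
before 0 [1.71  1.714] 0.03
before 0.5 [1.763 1.774] 0.02
before 1 [1.837 1.855] 0.01
```

Request:
jog_arm(
  series=[
    [-0.034, 0.1, -0.035, 0, 0, 0, 1],
    [-0.068, 0.201, -0.081, 0, 0, 0, 1],
    [-0.109, 0.32, -0.164, 0, 0, 0, 1],
    [-0.145, 0.424, -0.268, 0, 0, 0, 1],
    [-0.16, 0.47, -0.33, 0, 0, 0, 1],
    [-0.174, 0.51, -0.389, 0, 0, 0, 1],
    [-0.185, 0.542, -0.456, 0, 0, 0, 1],
    [-0.185, 0.542, -0.456, 0, 0, 0, 1],
  ],
)

```text
clock: 16.7
eef_pos: [534.1, -205.5, 63.5]
eef_rot: [-3.14, -0.002, 1.895]
wrist_force: [0.2, -0.4, -0.2]
finger_gap: 0.4
finger_force: 0.0
```

```bash
python3 - <<'E'
from h import *
from scipy.optimize import least_squares
S=manip.read_state();print(loc(S["eef_pos"]).round(1),S["wrist_force"].round(1))
s=Cam("scene"); h=cv2.cvtColor(s.im,cv2.COLOR_BGR2HSV); cv2.imwrite("pics/s_d.png",s.im)
for y in(85,50,-50,-85):
  for th in(.436,):
    f=lambda r,d:s.proj(wld(63.5-r*np.cos(th)+d*np.sin(th),y,50+r*np.sin(th)+d*np.cos(th)))
    u,v=f(118.5,1.5); c=int(round(u)); b=(h[...,1]>75)
    print(y,"crease",f(118.5,3).round(1),"tip90",f(118.5,-26).round(1),"rim",s.proj(wld(-65.5,y,50)).round(1),"brown rows",[r for r in range(int(v)-15,int(v)+45) if b[r,c]])
E
```

```text
[-20.7  -0.2  63.5] [ 0.2 -0.4 -0.2]
85 crease [319.1 139.3] tip90 [318.2 149.1] rim [317.5 158.5] brown rows [138, 139, 140, 141, 142, 143, 144, 145, 146, 147, 148, 149, 150, 159, 160, 161, 162, 163, 164, 165, 166, 167, 168, 169, 170, 171, 172]
50 crease [330.6 140.6] tip90 [329.7 150.4] rim [329.  159.9] brown rows [138, 139, 140, 141, 142, 143, 144, 145, 146, 147, 148, 149, 150, 151, 161, 162, 163, 164, 165, 166, 167, 168, 169, 170, 171, 172, 173]
-50 crease [364.4 144.3] tip90 [363.3 154.3] rim [362.3 163.9] brown rows [141, 142, 143, 144, 145, 146, 147, 148, 149, 150, 151, 152, 153, 154, 155, 164, 165, 166, 167, 168, 169, 170, 171, 172, 173, 174, 175, 176, 177, 181]
-85 crease [376.5 145.7] tip90 [375.3 155.7] rim [374.2 165.3] brown rows [143, 144, 145, 146, 147, 148, 149, 150, 151, 152, 153, 154, 155, 156, 166, 167, 168, 169, 170, 171, 172, 173, 174, 175, 176, 177, 178, 179, 187]
```

Request:
jog_arm(
  series=[
    [-0.008, 0.022, -0.06, 0, 0, 0, 1],
    [-0.015, 0.043, -0.12, 0, 0, 0, 1],
    [-0.022, 0.064, -0.185, 0, 0, 0, 1],
    [-0.026, 0.076, -0.245, 0, 0, 0, 1],
    [-0.029, 0.084, -0.304, 0, 0, 0, 1],
    [-0.029, 0.084, -0.304, 0, 0, 0, 1],
  ],
)

```text
clock: 17.25
eef_pos: [530.4, -195.3, 26.8]
eef_rot: [-3.14, -0.002, 1.895]
wrist_force: [0.1, -0.0, 0.1]
finger_gap: 0.5
finger_force: 0.0
```

Request:
jog_arm(
  series=[
    [0, 0, -0.02, 0, 0, 0, 1],
    [0, 0, -0.04, 0, 0, 0, 1],
    [0, 0, -0.04, 0, 0, 0, 1],
  ],
)

```text
clock: 17.5
eef_pos: [531.1, -195.6, 24.5]
eef_rot: [-3.141, -0.001, 1.895]
wrist_force: [-6.0, 3.5, 12.8]
finger_gap: 0.4
finger_force: 6.0
```

```bash
python3 - <<'E'
from h import *
S=manip.read_state();print(loc(S["eef_pos"]).round(1),S["wrist_force"].round(1))
s=Cam("scene"); h=cv2.cvtColor(s.im,cv2.COLOR_BGR2HSV); cv2.imwrite("pics/s_e.png",s.im)
for y in(90,60,-60,-90):
    row=lambda th,d:s.proj(wld(63.5-118.5*np.cos(th)+d*np.sin(th),y,50+118.5*np.sin(th)+d*np.cos(th)))[1].round(1)
    c=int(round(s.proj(wld(-55,y,52))[0]))
    print(y,"top edge th 0,.06,.12:",row(0,3),row(.06,3),row(.12,3),"rim",s.proj(wld(-65.5,y,50))[1].round(1),"base",s.proj(wld(-65.5,y,0))[1].round(1))
    r0=int(row(.06,3))-5; print("  from",r0,[(int(h[r,c,1]),int(h[r,c,2])) for r in range(r0,r0+16)])
E
```

```text
[-31.    0.2  24.5] [-6.   3.5 12.8]
90 top edge th 0,.06,.12: 155.6 153.5 151.4 rim 158.3 base 172.1
  from 148 [(123, 151), (125, 157), (124, 154), (123, 154), (125, 155), (124, 154), (122, 157), (127, 149), (127, 153), (132, 85), (131, 111), (124, 115), (126, 123), (124, 127), (125, 126), (129, 127)]
60 top edge th 0,.06,.12: 156.8 154.7 152.5 rim 159.5 base 173.3
  from 149 [(126, 138), (127, 143), (122, 138), (124, 154), (123, 157), (121, 156), (123, 154), (126, 148), (120, 172), (126, 119), (129, 115), (125, 112), (126, 123), (128, 126), (123, 126), (124, 128)]
-60 top edge th 0,.06,.12: 161.5 159.4 157.2 rim 164.3 base 178.3
  from 154 [(124, 148), (125, 145), (127, 147), (124, 154), (123, 157), (125, 155), (122, 159), (130, 147), (129, 148), (132, 95), (73, 165), (105, 139), (129, 123), (129, 125), (124, 125), (124, 125)]
-90 top edge th 0,.06,.12: 162.7 160.6 158.4 rim 165.5 base 179.5
  from 155 [(123, 147), (126, 146), (124, 146), (123, 156), (127, 156), (125, 155), (127, 157), (125, 163), (111, 173), (123, 104), (125, 147), (130, 135), (126, 125), (124, 125), (121, 126), (122, 127)]
```

Request:
jog_arm(
  series=[
    [0, 0, -0.01, 0, 0, 0, 1],
    [0, 0, -0.01, 0, 0, 0, 1],
    [0, 0, 0.1, 0, 0, 0, 1],
    [0, 0, 0.4, 0, 0, 0, 1],
    [0, 0, 0.8, 0, 0, 0, 1],
    [0, 0, 1, 0, 0, 0, 1],
    [0, 0, 1, 0, 0, 0, 1],
  ],
)

```text
clock: 18.13
eef_pos: [533.4, -196.8, 150.3]
eef_rot: [3.135, 0.006, 1.895]
wrist_force: [0.2, -0.5, 1.3]
finger_gap: 0.2
finger_force: 0.0
```

```bash
python3 - <<'E'
from h import *
S=manip.read_state();print(S["clock"],loc(S["eef_pos"]).round(1),S["wrist_force"].round(1))
s=Cam("scene"); h=cv2.cvtColor(s.im,cv2.COLOR_BGR2HSV); o=cv2.imread("pics/scene0.png")
for y in(90,60,0,-60,-90):
    row=lambda th,d:s.proj(wld(63.5-118.5*np.cos(th)+d*np.sin(th),y,50+118.5*np.sin(th)+d*np.cos(th)))[1].round(1)
    c=int(round(s.proj(wld(-55,y,52))[0])); r0=int(row(.06,3))-2
    print(y,row(0,3),row(.06,3),"from",r0,[int(h[r,c,2]) for r in range(r0,r0+12)])
b=((h[...,1]>75)&(h[...,0]<25)).astype(np.uint8); b[:,:300]=0;b[:,400:]=0;b[:100]=0;b[190:]=0
print("brown box",cv2.boundingRect(b),"pred shut top corners",[s.proj(wld(65,k,53)).round(1).tolist() for k in(107,-107)])
E
```

```text
18.1333 [-29.1   2.  150.3] [ 0.2 -0.5  1.3]
90 155.6 153.5 from 151 [152, 153, 152, 153, 139, 155, 92, 108, 111, 121, 125, 126]
60 156.8 154.7 from 152 [153, 154, 152, 155, 140, 163, 89, 107, 112, 121, 124, 125]
0 159.1 157.0 from 155 [153, 153, 154, 147, 151, 111, 90, 88, 89, 75, 140, 129]
-60 161.5 159.4 from 157 [153, 153, 153, 155, 151, 155, 96, 164, 138, 121, 126, 124]
-90 162.7 160.6 from 158 [153, 153, 152, 155, 148, 193, 115, 145, 131, 123, 123, 125]
brown box (300, 129, 88, 61) pred shut top corners [[320.7, 135.7], [386.9, 142.9]]
```

```bash
python3 -c "
from cell import manip
print(manip.sign_off())"
```

```text
the job is handed in; nothing more can be done
None
```

The order is packed and handed in at about 18 s: the roll lies lengthwise in the carton, the flap is tucked behind the front wall, and by the camera the lid stays shut with the gripper clear; no verdict came back.

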